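# Sound-check pause with a top-heavy microphone boom

### The job

Bring the microphone boom over from its parking rest by its spring handle, and for the sound check keep its pointer steadily at the brass index tab for six seconds without a break. Then lower the microphone end gently onto the other rest, without letting the boom drop hard onto either rest, let go of the handle and move clear. Move the boom by the handle only (never touch the tube, microphone or weights), and leave everything else on the desk where it is.

Things in the scene. Friction and masses are not known exactly. Their poses are not given: they have to be found in the camera images.
- stand: Fixed microphone stand: dark steel base plate 200 (x) x 260 (y) x 16 mm with a square post in its centre, 150 mm high. Origin under the centre of the base, on the desk; its -x side faces roughly to the robot. All parts on it are given in its frame. At x = 65, y = +-100 mm two thin posts with rubber tops (156 mm high) are the boom's rests
- pivot (a point): Centre of the boom's bearing, 170 mm above the desk over the stand's origin; the pivot axis runs along the stand's x. Boom, handle and index all turn about this axis
- boom (a joint): Tilt of the boom, rad: 0 = tube level, grows as the microphone end (+y) goes down; stops on the rests at -0.32 (parking rest, microphone up: the start) and +0.32 (microphone down). Top-heavy: gravity turns it away from level with about 0.31 N m x sin(tilt); inertia about 0.050 kg m2 (both -5 to +20 percent), damping 0.012 N m s/rad, friction 0.001 N m
- mic_end (a point): Outer end of the microphone on the boom. The boom, not to be touched: steel tube 500 mm long, diameter 16, along y, at x = 65 mm, 26 mm above the pivot axis; black microphone (diameter 48, y from 220 to 340 mm) at one end, steel counterweight (diameter 60, 60 long, y = -178 mm) near the other; pointer. 1.1 kg.
- collar: Small brass trim collar on the tube, diameter 32, 24 mm long, 90 mm from the pivot on the counterweight side, part of the boom, not to be touched. Nominal 0.1 kg, at which the boom balances when level; its true mass differs by up to 40 percent; in all an unknown imbalance of up to +-0.055 N m
- handle (a joint): Angle of the handle relative to the boom, rad, = wind-up of the soft torsion spring joining them: 0 = relaxed (handle square to the tube), positive = same sense as the boom (top of the handle towards the stand's +y), stops at +-1.0. The spring turns the boom with about 0.20 N m/rad x this angle, damping 0.006 N m s/rad. Handle from vertical in space = boom + handle. Mass 0.04 kg
- grip (a point): Middle of the handle's grip: a black round bar of diameter 22 mm, 66 mm long, along the stand's x (x from -58 to -124 mm), 110 mm from the pivot axis, upwards, on the robot's side of the stand. To be pinched across (along the stand's y) from above; it may turn between the pads
- pointer_tip (a point): Tip of the boom's black pointer, hanging 112 mm below the pivot (away from the handle), 45 mm to the +x side; its z axis is square to the tube, up
- index (a joint): Setting of the brass index tab on the quadrant, rad, same zero and sense as the boom: the pointer stands at the tab when boom = index. Preset differently each time between -0.12 and 0.12, stiff, to be left alone
- index_tip (a point): The brass index tab, 16 mm square, 125 mm below the pivot; its z axis points from it to the pivot
- coaster: White ceramic coaster under the mug, diameter 100, 8 mm thick; origin under its centre
- screwdriver: Red plastic-handled screwdriver lying on the desk
- jar: Jar, diameter 60, 75 mm high; origin under its centre
- wrench: Steel wrench lying on the desk
- mug: Blue ceramic mug, diameter 80, 90 mm high; origin under its centre
- tray: Grey plastic tray 100 x 140 x 30 mm; origin under its centre

How it is judged:
By the outcome, as a careful person would: the job done as asked, in the order asked, and still so for the second after the job is handed in, with the robot touching nothing.
It also fails if it takes over 54 s, if anything falls off the work surface, if the arm or the gripper's body presses on something with over 40 N, if the wrist force passes 120 N, or if a joint passes its speed limit or range.

### The arm

A 6-joint arm with a two-finger parallel gripper is mounted at the origin on the work surface. World frame = base frame: x ahead of the robot, y to its left, z up, the work surface at z = 0. Lengths are in m, angles in rad, forces in N, time in s.
With the tool pointing down it reaches from about 0.3 to 0.775 m from the base axis. Payload 14.6 kg.
Tool frame: the origin (TCP) lies midway between the tips of the shut fingers; the grasp point (between the pads) lies 19 mm behind it (ctrl.pinch_z is the z of the grasp point in the tool frame, in m); z points along the fingers, y is the line along which they close (so a half turn about z gives the same grasp; the last joint's range is limited). The gripper opens to 94 mm and grips with 3 to 60 N. Pads are 16 mm wide; open, the fingers measure 119 mm over their backs; the gripper's body (75 mm by 177 mm) begins 78 mm behind the grasp point.
Start: joints at [1.216, 0.3, 1.521, -0, 1.321, -0.067], TCP at [0.156, 0.527, 0.205] pointing down, gripper open.
Joint ranges: [-3.03, 3.03], [-0.79, 2.21], [0.23, 2.52], [-1.04, 4.18], [0, 3.07], [-2.55, 2.55]. Speed limits (rad/s): [2.22, 2.22, 2.57, 3.14, 3.14, 3.14].

### API

Orientations are given as [roll, pitch, yaw] about the fixed x, y, z axes, in that order (R = Rz(yaw) Ry(pitch) Rx(roll)).
In Python, from station import ctrl, camera, ticket gives the robot as it stands. The module is installed in compiled form; this text tells all that it offers.
- The arm moves only by the shell command python3 -m inch 'ROWS' [FORCE]. ROWS is text: rows parted by semicolons, each of 7 numbers parted by spaces: the opening, from -1 (shut) to 1 (fully open), then the shift along the tool's x, y, z in units of 0.03 m (1.0 is 0.03 m), then the turn, a rotation vector about the tool's x, y, z in units of 10 degrees (1.0 is 10 degrees). In form: grip dx dy dz rx ry rz; .... A call has 1 to 10 rows; each row shifts and turns the commanded pose from where the row before left it, along the tool's axes as they then stand; what a row does not reach is not made up. A row lasts 1/8 s, in which the tool goes at most 62.5 mm and 10.7 degrees, less where a joint would pass 70% of its speed; a pose out of reach is approached as far as the arm can. A call with a number of a shift or a turn outside -1 to 1 is refused whole. A call with a gripper value outside its range is refused whole. The fingers move at their own pace and stop on an object; FORCE is the grip in N (left out, the last holds). Time passes only in rows, so rows that do not move let the fingers close. It gives the time, the measured TCP pose, the force, the opening and the grip force at its end, in the units of the state.
- ctrl.get_obs(): the state, without advancing time (a new reading comes with each control period).
- camera(name): name is "scene" or "top"; returns a dict with "img" (480x640x3 uint8, blue, green, red), "range_z" (480x640 float32, m along the optical axis (not along the pixel's ray), 0 where there is no reading), "intrinsics" (3x3 intrinsics, pixels), "k1" (the pictures are not rectified: a ray, as slopes to the right and down, at radius r is drawn at 1 + k1 r^2 times it, then the intrinsics apply), "view" (4x4, takes a point from world to camera coordinates). Camera axes: x right, y down, z forward; pixel columns grow to the right and rows downward; lengths in m; the calibration is good to about 2 mm. A picture is of the moment at which its call begins.
- ticket.hand_in(): hands the job in; it is judged then, once.
The state is a dict: "time_s": time; "qpos": joint angles; "joint_vel": joint speeds; "tau": joint torques, N m; "ee_pos": TCP position; "eef_rot": TCP orientation; "force": force on the tool from outside, world axes, zero at the start; "moment": the same for the moment, N m; "grip_width": finger opening in m; "grip_force": force on a finger pad.
Only numpy, scipy, OpenCV 4.12 (cv2) and the standard library are available. Lean on these libraries where they do the work, as an engineer would, in place of code of your own. Each camera call takes 0.05 s, during which the arm holds its last target. There are 200 camera calls.

## Working session

There is one attempt and no reset: what is moved stays moved. The work goes in short steps, Python scripts to look and compute and a shell command to move; the robot and the scene stay as the last step left them, time stands still between calls to the robot, and variables do not carry over. Pictures are saved under pics/ and viewed, at most 10 in all, crops included, and the job is handed in when it is done.

```bash
mkdir -p pics; python3 - <<'E'
from station import ctrl,camera
import cv2,numpy as np
print(ctrl.get_obs(), ctrl.pinch_z)
for n in("scene","top"):
    c=camera(n);cv2.imwrite(f"pics/{n}0.png",c["img"]);np.savez(f"{n}0.npz",**c)
    print(n,c["intrinsics"],c["k1"],c["view"])
E
```

```text
{'time_s': 0.0, 'qpos': array([ 1.21636412e+00,  3.00467220e-01,  1.52160073e+00, -7.25448337e-06,
        1.32072575e+00, -6.65969277e-02]), 'joint_vel': array([ 0.00140114, -0.000308  ,  0.0007682 ,  0.0015054 ,  0.00111403,
       -0.00042923]), 'tau': array([ 1.09687312e-04, -5.31815422e+01, -3.52723145e+01,  7.08407722e-02,
        2.44256324e-02, -9.28071904e-05]), 'ee_pos': array([0.15603864, 0.52711073, 0.20488016]), 'eef_rot': array([-3.14039380e+00, -7.29159543e-05,  2.85375913e+00]), 'force': array([-0.47229685, -0.23627874,  0.23866988]), 'moment': array([-0.0263274 ,  0.0108933 ,  0.01243278]), 'grip_force': 0.0, 'grip_width': 0.09392039975889425} -0.0188
scene [[465.85874103   0.         328.35759084]
 [  0.         465.85874103 237.24954257]
 [  0.           0.           1.        ]] -0.10903230255641212 [[-0.73773082  0.6749538   0.01380615  0.34852273]
 [ 0.54405922  0.60652096 -0.57976882 -0.26660696]
 [-0.39969088 -0.42020197 -0.81466404  1.28977795]
 [ 0.          0.          0.          1.        ]]
top [[549.28992447   0.         318.24341438]
 [  0.         549.28992447 242.38760923]
 [  0.           0.           1.        ]] 0.009093515189627956 [[-1.91534974e-02 -9.99816551e-01 -9.30911632e-05  9.77869714e-02]
 [-9.95815563e-01  1.90851716e-02 -8.93706926e-02  5.93362276e-01]
 [ 8.93560742e-02 -1.61905970e-03 -9.95998429e-01  1.19281161e+00]
 [ 0.00000000e+00  0.00000000e+00  0.00000000e+00  1.00000000e+00]]
```

View pics/scene0.png

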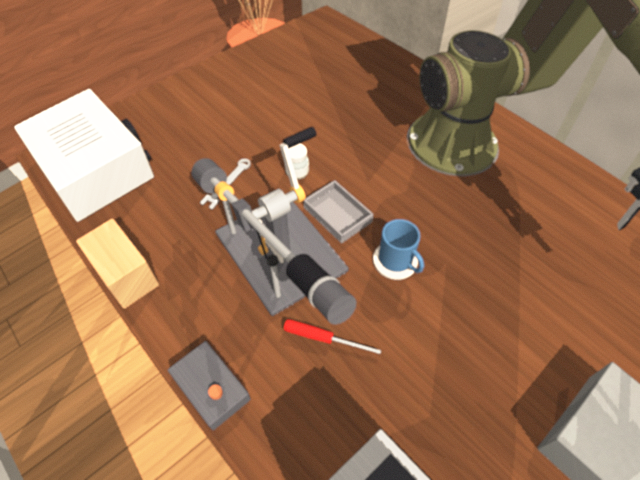

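View pics/top0.png

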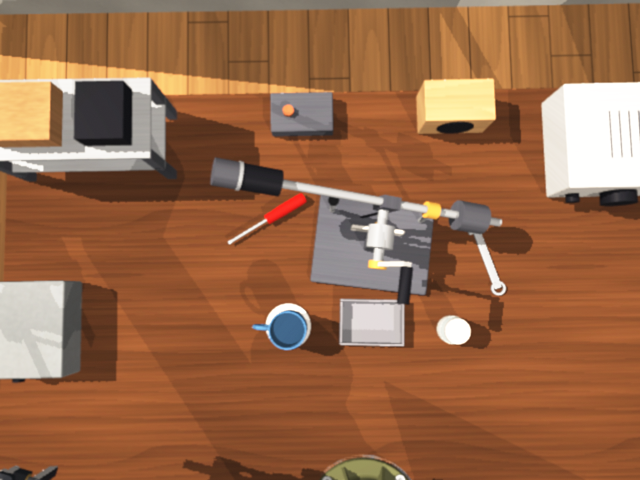

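The scene view shows the stand at about (285,255): mic end at (340,300), counterweight at (205,172), handle grip at (300,137) and pointer/tab near (265,245). The top view shows the plate over (312–432,195–293), the grip at (404,285) and the mic at (230,172).

```bash
cat > h.py <<'E'
import numpy as np,cv2
def rays(c,uv):
    K=c["intrinsics"];d=(np.asarray(uv,float).reshape(-1,2)-K[:2,2])/[K[0,0],K[1,1]];s=d.copy()
    for _ in range(10): s=d/(1+c["k1"]*(s**2).sum(1,keepdims=True))
    return s
def cloud(c):
    v,u=np.mgrid[:480,:640];s=rays(c,np.c_[u.ravel(),v.ravel()]);z=c["range_z"].reshape(-1,1)
    p=np.c_[s*z,z];V=c["view"]
    return ((p-V[:3,3])@V[:3,:3]).reshape(480,640,3)
def proj(c,p):
    V=c["view"];q=np.atleast_2d(p)@V[:3,:3].T+V[:3,3];s=q[:,:2]/q[:,2:];s=s*(1+c["k1"]*(s**2).sum(1,keepdims=True))
    return s*np.diag(c["intrinsics"])[:2]+c["intrinsics"][:2,2]
def plane(c,uv,z):
    V=c["view"];R=V[:3,:3];o=-R.T@V[:3,3];d=np.c_[rays(c,uv),np.ones(len(np.atleast_2d(uv)))]@R
    return o+d*((z-o[2])/d[:,2:])
E
python3 - <<'E'
import numpy as np,cv2
from h import *
for n in("top","scene"):
    c=dict(np.load(f"{n}0.npz"));P=cloud(c);hsv=cv2.cvtColor(c["img"],cv2.COLOR_BGR2HSV)
    ok=c["range_z"]>0
    m=ok&(P[...,0]>.25)&(P[...,0]<.85)&(abs(P[...,1]+.02)<.35)
    pl=m&(abs(P[...,2]-.016)<.006)&(hsv[...,1]<70)&(hsv[...,2]<140)
    pl=cv2.morphologyEx(pl.astype(np.uint8),cv2.MORPH_OPEN,np.ones((3,3)))
    k,l,st,_=cv2.connectedComponentsWithStats(pl);i=1+st[1:,4].argmax()
    q=P[l==i];print(n,st[i],"z",q[:,2].mean(),q[:,2].std(),cv2.minAreaRect((q[:,:2]*1000).astype(np.float32)))
    hi=m&(P[...,2]>.23); q=P[hi];
    # grip: dark, x small
    g=hi&(P[...,0]<.5)&(hsv[...,2]<80)
    q=P[g];
    if len(q):print("grip",len(q),q.mean(0),q.min(0),q.max(0))
    cv2.imwrite(f"pics/{n}c.png",cv2.resize(c["img"][150:330,180:360] if n=="scene" else c["img"][150:320,200:510],None,fx=3.3 if n=="scene" else 2.5,fy=3.3 if n=="scene" else 2.5,interpolation=cv2.INTER_CUBIC))
E
```

```text
top [ 384  220   49   50 1255] z 0.015199818339870988 0.0023257074287436953 ((594.1028442382812, -114.91706848144531), (101.68769073486328, 112.191650390625), 81.25887298583984)
grip 250 [ 0.48163234 -0.06080969  0.27955503] [ 0.46176222 -0.07273397  0.26982076] [ 0.49999362 -0.05021926  0.28573023]
scene [ 239  229   47   85 1456] z 0.016225419332616668 0.0016669272935749934 ((664.8489379882812, -23.26324462890625), (221.7294464111328, 66.42800903320312), 72.14693450927734)
grip 155 [ 0.48374167 -0.05524001  0.27957867] [ 0.466348   -0.06655976  0.26872054] [ 0.4999685  -0.0483657   0.28582476]
```

View pics/scenec.png

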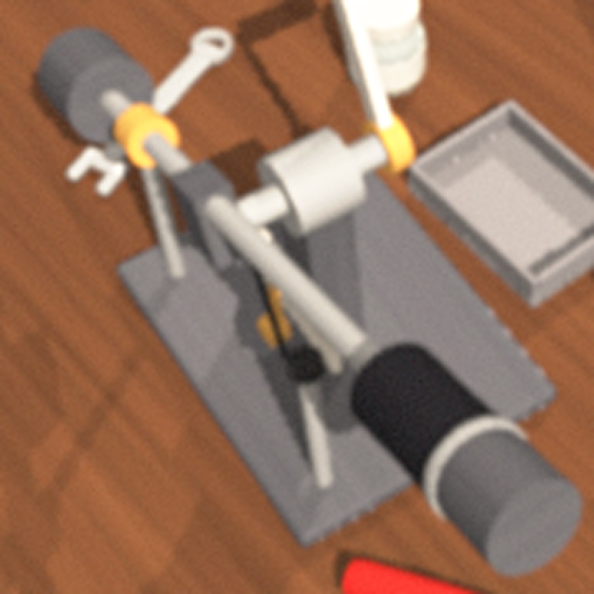

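The crop shows the pointer disc at scene pixel (272,261), the brass tab near (263,250), and plate corners near (216,231), (272,315) and (348,268).

```bash
python3 - <<'E'
import numpy as np,cv2
from h import *
c=dict(np.load("scene0.npz"));t=dict(np.load("top0.npz"))
print("scene corners",plane(c,[[216.4,231.2],[272.4,315.2],[347.6,268.2]],.016).round(4).tolist())
A=[]
for n,d in(("scene",c),("top",t)):
    P=cloud(d);hsv=cv2.cvtColor(d["img"],cv2.COLOR_BGR2HSV)
    m=(d["range_z"]>0)&(P[...,0]>.42)&(P[...,0]<.78)&(abs(P[...,1]+.02)<.17)&(abs(P[...,2]-.016)<.005)&(hsv[...,1]<70)
    m=cv2.morphologyEx(m.astype(np.uint8),cv2.MORPH_OPEN,np.ones((3,3)))
    # plate's light: intersect colour with plane at z=16mm for noise-free xy
    v,u=np.nonzero(m);q=plane(d,np.c_[u,v],.016);A.append(q)
    print(n,cv2.minAreaRect((q[:,:2]*1000).astype(np.float32)))
    # brass & pointer
    br=(hsv[...,0]>12)&(hsv[...,0]<28)&(hsv[...,1]>150)&(hsv[...,2]>120)&(P[...,0]>.42)&(P[...,0]<.78)&(abs(P[...,1]+.02)<.25)&(P[...,2]>.03)
    k,l,st,ce=cv2.connectedComponentsWithStats(br.astype(np.uint8))
    for i in range(1,k):
        if st[i,4]>8: print(" brass",st[i],ce[i].round(1),P[l==i].mean(0).round(4))
    # boom cloud
    b=P[(P[...,2]>.13)&(P[...,0]>.55)&(P[...,0]<.8)&(P[...,1]>-.35)&(P[...,1]<.4)]
    for lo in np.arange(-.3,.36,.06):
        s=b[(b[:,1]>lo)&(b[:,1]<lo+.06)]
        if len(s):print("  boom",round(lo,2),len(s),np.median(s,0).round(4),s[:,2].max().round(3))
q=np.vstack(A);print("both",cv2.minAreaRect((q[:,:2]*1000).astype(np.float32)))
E
```

```text
scene corners [[0.671, -0.1703, 0.016], [0.7077, 0.0856, 0.016], [0.5132, 0.1071, 0.016]]
scene ((593.1761474609375, -31.83660888671875), (260.3655700683594, 199.663818359375), 82.1765365600586)
 brass [215 185   6  10  38] [217.5 189.4] [ 0.6545 -0.1398  0.1763]
 brass [296 196   9   7  28] [299.9 199.4] [ 0.5431 -0.0115  0.1695]
 brass [262 238   6  14  24] [264.1 245. ] [ 0.626  -0.0401  0.0563]
 brass [259 246   5   8  22] [260.8 249.4] [ 0.6356 -0.0412  0.0479]
  boom -0.3 89 [ 0.638  -0.2463  0.1573] 0.164
  boom -0.24 665 [ 0.6408 -0.1973  0.1602] 0.179
  boom -0.18 241 [ 0.6457 -0.1339  0.1763] 0.186
  boom -0.12 162 [ 0.6528 -0.0854  0.1898] 0.205
  boom -0.06 1393 [ 0.6109 -0.0264  0.1849] 0.222
  boom 0.0 274 [0.6696 0.0428 0.2253] 0.241
  boom 0.06 295 [0.6759 0.0838 0.2468] 0.261
  boom 0.12 533 [0.6901 0.1625 0.2869] 0.299
  boom 0.18 1053 [0.6998 0.2121 0.303 ] 0.32
  boom 0.24 1022 [0.7012 0.2636 0.311 ] 0.327
top ((587.469482421875, -34.37715148925781), (258.28729248046875, 192.1941375732422), 81.9079360961914)
 brass [423 202  18  17 207] [432.4 210.2] [ 0.6392 -0.1356  0.1869]
 brass [376 267  10   2  11] [380.5 267.9] [ 0.5296 -0.0325  0.1805]
  boom -0.3 208 [ 0.6253 -0.2478  0.1559] 0.165
  boom -0.24 893 [ 0.628  -0.2076  0.1608] 0.178
  boom -0.18 358 [ 0.6385 -0.1416  0.1745] 0.187
  boom -0.12 286 [ 0.6474 -0.0843  0.1884] 0.207
  boom -0.06 1288 [ 0.6073 -0.0346  0.1913] 0.222
  boom 0.0 338 [0.6646 0.0371 0.2257] 0.246
  boom 0.06 305 [0.6726 0.089  0.2478] 0.26
  boom 0.12 630 [0.6801 0.1605 0.2855] 0.298
  boom 0.18 1009 [0.6862 0.211  0.302 ] 0.319
  boom 0.24 454 [0.6906 0.253  0.3153] 0.327
both ((592.074462890625, -32.83665466308594), (262.4981689453125, 201.38189697265625), 82.2775650024414)
```

```bash
cat >> h.py <<'E'
PSI=np.deg2rad(-7.8);O=np.array([.592,-.033,0]);R=np.array([[np.cos(PSI),-np.sin(PSI),0],[np.sin(PSI),np.cos(PSI),0],[0,0,1]])
def w2s(p): return (np.asarray(p)-O)@R
def s2w(p): return np.asarray(p)@R.T+O
def onx(c,uv,x0):  # ray onto stand plane x=x0, result in stand frame
    V=c["view"];o=w2s(-V[:3,:3].T@V[:3,3]);d=np.c_[rays(c,uv),np.ones(len(np.atleast_2d(uv)))]@V[:3,:3]@R
    return o+d*((x0-o[0])/d[:,:1])
E
python3 - <<'E'
from h import *
c=dict(np.load("scene0.npz"))
print("cam in stand",w2s(-c["view"][:3,:3].T@c["view"][:3,3]))
hsv=cv2.cvtColor(c["img"],cv2.COLOR_BGR2HSV)
s=np.s_[234:270,250:286]
m=np.zeros((480,640),bool);m[s]=(hsv[s][...,0]>10)&(hsv[s][...,0]<30)&(hsv[s][...,1]>110)&(hsv[s][...,2]>70)
v,u=np.nonzero(m);P=w2s(cloud(c)[m]);
for x0 in(.045,):
    q=onx(c,np.c_[u,v],x0)
    for uu,vv,a,b in zip(u,v,q,P): print(uu,vv,hsv[vv,uu],(a[1:]*1000).round(),(b*1000).round())
print("ptr",onx(c,[[271.8,260.6]],.045), "exp tip y .035 z .064")
im=cv2.resize(c["img"][225:275,240:300],None,fx=10,fy=10,interpolation=cv2.INTER_CUBIC)
for ang in(-.1,0,.1):
    p=proj(c,s2w([.045,-.125*np.sin(ang),.17-.125*np.cos(ang)]))[0];cv2.circle(im,tuple(int(k) for k in ((p-[240,225]+.5)*10)),3,(0,255,0),-1)
cv2.imwrite("pics/z.png",im)
E
```

```text
cam in stand [0.25461291 0.5409935  0.89135356]
261 237 [ 15 123 122] [ 14. 114.] [ 35. -11.  77.]
262 237 [ 15 127 148] [ 19. 120.] [35. -5. 84.]
261 238 [ 17 134 110] [ 13. 109.] [ 20. -50.  15.]
262 238 [ 16 154 151] [ 18. 115.] [36. -3. 83.]
263 238 [ 16 147 179] [ 24. 121.] [36.  2. 89.]
264 238 [ 16 114 197] [ 29. 128.] [ 73.  97. 229.]
261 239 [ 15 138 100] [ 12. 104.] [ 22. -46.  18.]
262 239 [ 16 165 150] [ 17. 111.] [35. -8. 73.]
263 239 [ 17 164 182] [ 23. 117.] [255. 541. 891.]
264 239 [ 16 136 199] [ 28. 123.] [33. -1. 80.]
261 240 [ 15 139  90] [11. 99.] [ 49.  20. 113.]
262 240 [ 16 162 143] [ 16. 106.] [35. -9. 68.]
263 240 [ 17 161 169] [ 22. 112.] [36. -2. 77.]
264 240 [ 16 135 176] [ 27. 118.] [33. -2. 75.]
261 241 [ 14 134  80] [10. 95.] [ 49.  21. 112.]
262 241 [ 16 153 133] [ 15. 101.] [36. -8. 66.]
263 241 [ 17 161 154] [ 21. 108.] [35. -4. 70.]
264 241 [ 16 133 163] [ 26. 114.] [34. -1. 72.]
262 242 [ 17 159 111] [14. 96.] [36. -9. 61.]
263 242 [ 17 160 147] [ 20. 103.] [35. -5. 65.]
264 242 [ 17 141 157] [ 25. 109.] [35. -1. 70.]
262 243 [ 15 142  95] [13. 92
[... 2950 characters left out ...]
1 [ 17 159 111] [22. 72.] [37.  2. 41.]
266 251 [ 17 153 147] [28. 79.] [34.  1. 36.]
267 251 [ 16 136 142] [33. 86.] [32.  2. 37.]
260 252 [ 15 134 145] [-8. 31.] [46. -5. 36.]
261 252 [ 16 160 163] [-2. 39.] [46.  0. 42.]
262 252 [ 17 165 156] [ 4. 46.] [44.  1. 41.]
263 252 [ 17 159 112] [10. 53.] [51. 26. 79.]
265 252 [ 15 138  85] [21. 67.] [49. 32. 85.]
266 252 [ 16 143 121] [27. 74.] [35.  2. 34.]
261 253 [ 16 138 146] [-3. 33.] [46.  1. 39.]
262 253 [ 16 155 151] [ 3. 41.] [44.  1. 37.]
263 253 [ 16 153 125] [ 9. 48.] [42.  0. 35.]
262 254 [ 16 126 142] [ 2. 35.] [45.  1. 34.]
263 254 [ 16 125 120] [ 8. 43.] [42.  0. 30.]
ptr [[0.045      0.05008147 0.07083569]] exp tip y .035 z .064
```

View pics/z.png

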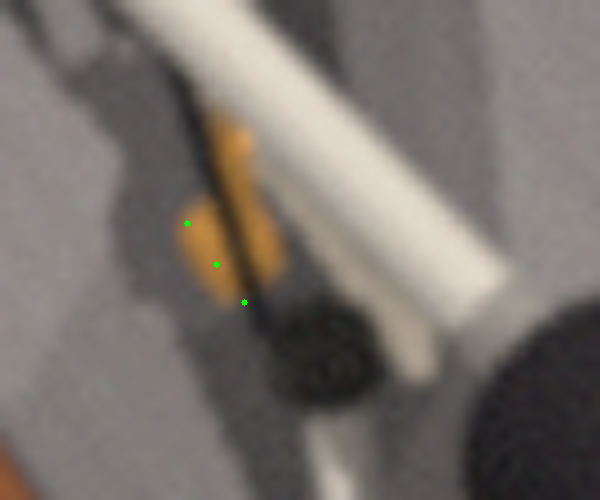

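```bash
python3 - <<'E'
from h import *
c=dict(np.load("scene0.npz"));f=lambda x,y,z:proj(c,s2w([x/1e3,y/1e3,z/1e3]))[0].round(1)
print("tab ctr meas 263.1,250.0 :",*[(y,x,f(x,y,45)) for x in(36,38,40) for y in(-8,-4,0)])
print("ptr meas 272.3,259.7 exp",f(45,35.2,63.7))
for k in("scene","top"):
    d=dict(np.load(k+"0.npz"));P=w2s(cloud(d));s=np.s_[252:266,264:280]
    if k=="scene":
        m=(d["img"][s].max(-1)<45);q=P[s][m];print("ptr depth",len(q),np.median(q,0),q.min(0),q.max(0))
    # boom angle from surface normal-section model
    Q=P.reshape(-1,3);Q=Q[(d["range_z"].ravel()>0)]
    for th in(-.32,):
        y=Q[:,1]*np.cos(th)-(Q[:,2]-.17)*np.sin(th);z=Q[:,1]*np.sin(th)+(Q[:,2]-.17)*np.cos(th)
        for nm,a,b,r in(("mic",.23,.33,.024),("cw",-.2,-.155,.03),("tubeL",-.03,.2,.008)):
            i=(y>a)&(y<b)&(z>.0)&(abs(Q[:,0]-.065)<.03)&(z<.08);w=(Q[i,0]);zz=z[i]
            res=np.hypot(w-.065,zz-.026)-r
            # axis position fit
            from scipy.optimize import least_squares
            g=least_squares(lambda p:np.hypot(w-p[0],zz-p[1])-r,[.065,.026],loss="soft_l1",f_scale=.003)
            print(k,nm,i.sum(),"axis x,z",g.x.round(4),"dth",(-(g.x[1]-.026)/((a+b)/2)).round(4))
E
```

```text
tab ctr meas 263.1,250.0 : (-8, 36, array([262.8, 246.5])) (-4, 36, array([263.8, 247.8])) (0, 36, array([264.7, 249. ])) (-8, 38, array([262.1, 247. ])) (-4, 38, array([263. , 248.2])) (0, 38, array([263.9, 249.5])) (-8, 40, array([261.3, 247.4])) (-4, 40, array([262.2, 248.6])) (0, 40, array([263.1, 249.9]))
ptr meas 272.3,259.7 exp [268.5 257.5]
ptr depth 77 [0.06541578 0.09923358 0.15609744] [0.04949558 0.0336262  0.07180181] [0.07407751 0.1105129  0.15922192]
scene mic 1636 axis x,z [0.065  0.0271] dth -0.0038
scene cw 261 axis x,z [0.065  0.0274] dth 0.0077
scene tubeL 970 axis x,z [0.0654 0.0269] dth -0.0102
top mic 1572 axis x,z [0.0647 0.0264] dth -0.0014
top cw 555 axis x,z [0.064  0.0258] dth -0.001
top tubeL 1225 axis x,z [0.0634 0.0265] dth -0.0062
```

The black disc is the rest's rubber top (depth puts it at 65, 99, 156 mm). The pointer rod ends near (267,258). The tab centre is near y = -3 mm, so index is about 0.025. I'll turn the tool, rise, and compute the approach.

```bash
python3 -m inch '1 0 0 -1 0 0 -0.4;1 0 0 -1 0 0 -0.47;1 0 0 -1 0 0 0;1 0 0 -1 0 0 0;1 0 0 -0.5 0 0 0;1 0 0 0 0 0 0'; python3 - <<'E'
from h import *
from station import ctrl
o=ctrl.get_obs();p=o["ee_pos"]
t=s2w([-.091,-.11*np.sin(.32),.17+.11*np.cos(.32)-.0188])
d=(t-p)@R; print("rot",o["eef_rot"],"want yaw",np.pi+PSI,"target TCP",t,"units tool x,y,z",-d[0]/.03,d[1]/.03,-d[2]/.03)
E
```

```text
time_s: 0.85
ee_pos: [0.1562, 0.5275, 0.3405]
eef_rot: [3.141, 0.0, 3.006]
force: [-0.5, 0.7, 0.1]
grip_width: 0.0941
grip_force: 0.0
rot [3.14099578e+00 1.22762119e-04 3.00563058e+00] want yaw 3.0054569719342354 target TCP [ 0.49714587 -0.05493206  0.2556159 ] units tool x,y,z -13.895232073771952 -17.692327915025906 2.8293526267253992
```

```bash
python3 -m inch '1 -0.4 -0.5 0 0 0 0;1 -0.78 -1 0 0 0 0;1 -0.78 -1 0 0 0 0;1 -0.78 -1 0 0 0 0;1 -0.78 -1 0 0 0 0;1 -0.78 -1 0 0 0 0;1 -0.78 -1 0 0 0 0;1 -0.78 -1 0 0 0 0;1 -0.78 -1 0 0 0 0;1 -0.78 -1 0 0 0 0' && python3 -m inch '1 -0.78 -1 0 0 0 0;1 -0.78 -1 0 0 0 0;1 -0.78 -1 0 0 0 0;1 -0.78 -1 0 0 0 0;1 -0.78 -1 0 0 0 0;1 -0.78 -1 0 0 0 0;1 -0.78 -1 0 0 0 0;1 -0.6 -0.8 0 0 0 0;1 -0.4 -0.4 0 0 0 0;1 0 0 0 0 0 0'; python3 - <<'E'
from h import *
from station import ctrl
o=ctrl.get_obs();p=o["ee_pos"]
t=s2w([-.091,-.11*np.sin(.32),.17+.11*np.cos(.32)-.0188])
d=(t-p)@R; print("rot",o["eef_rot"],"units tool x,y,z",-d[0]/.03,d[1]/.03,-d[2]/.03)
E
```

```text
time_s: 2.1
ee_pos: [0.338, 0.2127, 0.3394]
eef_rot: [-3.141, -0.001, 3.005]
force: [0.2, 0.0, -0.0]
grip_width: 0.0939
grip_force: 0.0
time_s: 3.35
ee_pos: [0.4965, -0.0557, 0.3397]
eef_rot: [3.142, -0.001, 3.004]
force: [0.1, 0.7, -0.9]
grip_width: 0.0941
grip_force: 0.0
rot [ 3.14150329e+00 -1.28148758e-03  3.00449323e+00] units tool x,y,z -0.018684634428517997 0.02794945760131154 2.8030593436203843
```

```bash
python3 -m inch '1 0 -0.1 0.5 0 0 0;1 0 0 0.8 0 0 0;1 0 0 0.8 0 0 0;1 0 0 0.5 0 0 0;1 0 0 0.23 0 0 0;1 0 0 0 0 0 0;0 0 0 0 0 0 0;-1 0 0 0 0 0 0;-1 0 0 0 0 0 0;-1 0 0 0 0 0 0' 12
cat > est.py <<'E'
# usage: est.py MODE n [args]; measures boom and handle, filters, proposes rows
import sys,json,os
from h import *
from scipy.optimize import least_squares
from scipy.linalg import solve_discrete_are,expm
from station import ctrl,camera
I,G,KS,D,DH=.052,.33,.2,.012,.006
MIN,MAX=-.322,.322
def step(x,f0,f1,T=.125,n=25):   # state th,om,m ; handle angle ramps f0->f1
    x=np.array(x,float);h=T/n
    for k in range(n):
        f=f0+(f1-f0)*(k+.5)/n
        a=(G*np.sin(x[0])+x[2]+KS*(f-x[0])-D*x[1]-DH*(x[1]-(f1-f0)/T))/I
        x[1]+=a*h;x[0]+=x[1]*h
        if x[0]<MIN: x[0]=MIN;x[1]=max(x[1],0)
        if x[0]>MAX: x[0]=MAX;x[1]=min(x[1],0)
    return x
def boom(c,th):
    Q=w2s(cloud(c)[c["range_z"]>0]);Q=Q[(abs(Q[:,0]-.065)<.03)&(Q[:,1]>.18)&(Q[:,2]>.03)]
    for _ in range(4):
        y=Q[:,1]*np.cos(th)-(Q[:,2]-.17)*np.sin(th)*-1*-1;z=Q[:,1]*np.sin(th)+(Q[:,2]-.17)*np.cos(th)
        i=(y>.23)&(y<.33)&(abs(z-.036)<.035)
        g=least_squares(lambda p:np.hypot(Q[i,0]-.065,z[i]-p[0])-.024,[.026],loss="soft_l1",f_scale=.003)
        th=th-(g.x[0]-.0266)/.28
    return th,int(i.sum())
def phi():
    o=ctrl.get_obs();p=w2s(o["ee_pos"]);z=p[2]+.0188-.17
    return np.arctan2(p[1],z),np.hypot(p[1],z),o
E
python3 - <<'E'
from est import *
f,r,o=phi();print("phi",f,"r",r,"grip x",w2s(o["ee_pos"])[0],o["grip_width"],o["grip_force"],o["force"])
c=camera("scene");cv2.imwrite("pics/g.png",c["img"]);print([boom(c,t) for t in(-.32,-.2)],[boom(camera("top"),-.32)])
E
```

```text
time_s: 4.6
ee_pos: [0.4963, -0.0581, 0.2556]
eef_rot: [-3.142, 0.0, 3.006]
force: [0.5, -0.7, -0.7]
grip_width: 0.0573
grip_force: 0.0
phi -0.34811331828414754 r 0.11110009650491542 grip x -0.0913778136998628 0.05734167425086949 0.0 [ 0.45200572 -0.71048055 -0.71286073]
[(np.float64(-0.3217464615233228), 1636), (np.float64(-0.32174646824874154), 1636)] [(np.float64(-0.3195230583505485), 1588)]
```

View pics/g.png

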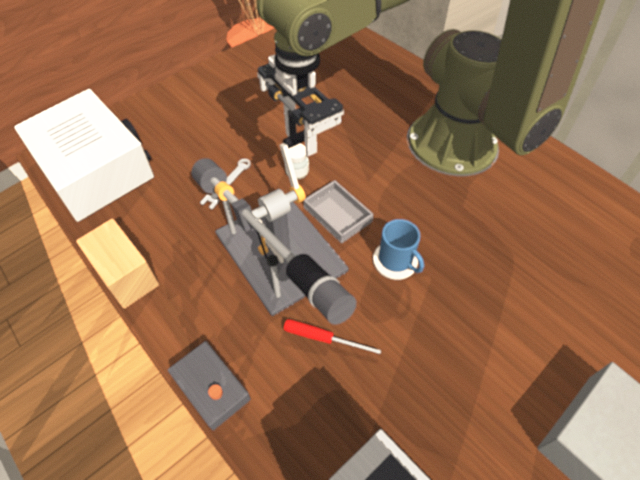

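Fingers straddle the grip (bar near (300,125)). I'll finish closing and write the filter and planner.

```bash
cat > ctl.py <<'E'
# ctl.py init | ctl.py ramp n rate | ctl.py track n [th1 T]   (rows proposed; type them by hand)
import sys
from est import *
S="state.json";mode=sys.argv[1]
cam=camera("scene");t=ctrl.get_obs()["time_s"]-.05;f,r,o=phi()
if mode=="init": s=dict(x=[-.32,0,0],P=np.diag([1e-5,1e-6,.03**2]).tolist(),fc=f,plan=[],t=t,fend=f)
else: s=json.load(open(S))
x=np.array(s["x"]);P=np.array(s["P"]);seq=[(s["fend"],s["fend"],.05)]
ph=[s["fend"]]+s["plan"]
ph=[p+(f-ph[-1])*k/max(1,len(ph)-1) for k,p in enumerate(ph)]   # lay the end error over the plan
seq+=[(a,b,.125) for a,b in zip(ph,ph[1:])]
if mode!="init":
    T=sum(q[2] for q in seq)
    if abs(T-(t-s["t"]))>.02: print("WARN time",T,t-s["t"])
    for a,b,d in seq:
        F=np.array([step(x+e,a,b,d)-step(x-e,a,b,d) for e in np.eye(3)*1e-4]).T/2e-4
        x=step(x,a,b,d);P=F@P@F.T+np.diag([2e-6,1e-4,4e-6])*d/.125
m,n=boom(cam,x[0]);m+=.0015;inn=m-x[0]
K=P[:,0]/(P[0,0]+.0025**2);x=x+K*inn;P=P-np.outer(K,P[0])
free=MIN+.006<x[0]<MAX-.006
print(f"t {t:.2f} boom {m:.4f} ({n}) innov {inn:+.4f} est th {x[0]:.4f} om {x[1]:+.4f} m {x[2]:+.4f} sd {P[2,2]**.5:.3f} phi {f:.4f} r {r:.4f} Fy {(o['force']@R)[1]:+.2f} grip {o['grip_width']:.4f} {o['grip_force']:.0f}")
xp=step(x,f,f,.05);fc=s["fc"];plan=[];rows=[]
N=int(sys.argv[2]) if len(sys.argv)>2 else 0
if mode=="track":
    if len(sys.argv)>3:
        s["ref"]=[t+.05,xp[0],float(sys.argv[3]),float(sys.argv[4])]
    t0,a0,a1,T=s["ref"]
    def ref(q):
        u=np.clip((q-t0)/T,0,1);d=a1-a0
        return a0+d*(10*u**3-15*u**4+6*u**5),d*(30*u**2-60*u**3+30*u**4)/T,d*(60*u-180*u**2+120*u**3)/T**2
    Ac=np.zeros((3,3));Ac[0,1]=1;Ac[1]=[(G-KS)/I,-(D+DH)/I,KS/I];E=expm(Ac*.125)
    A=np.zeros((3,3));A[:2,:2]=E[:2,:2];A[:2,2]=E[:2,2]/2;B=np.array([[*(E[:2,2]/2),1]]).T
    Q=np.diag([1/.02**2,1/.15**2,0]);Rr=np.array([[1/.1**2]]);X=solve_discrete_are(A,B,Q,Rr)
    Kg=np.linalg.solve(Rr+B.T@X@B,B.T@X@A)[0]
    ff=lambda q:(lambda a,v,w:a+(I*w+D*v-G*np.sin(a)-x[2])/KS)(*ref(q))
pf=f;fprev=f
for k in range(N):
    tk=t+.05+.125*k
    if mode=="ramp": fn=fc+float(sys.argv[3])*.125
    else:
        a,v,_=ref(tk);e=np.array([xp[0]-a,xp[1]-v,fprev-ff(tk)]);fn=ff(tk+.125)-Kg@e
        fn=fprev+np.clip(fn-fprev,-.2,.2)
        fn=fn+(fc-f) if k==0 else fn+(fc-pf)
    dy=round(.11*(np.sin(fn)-np.sin(fc))/.03,2);dz=round(-.11*(np.cos(fn)-np.cos(fc))/.03,2)
    fn2=np.arcsin(np.clip(np.sin(fc)+dy*.03/.11,-1,1))
    fnext=pf+(fn2-fc);xp=step(xp,pf,fnext);pf=fnext;fprev=pf;fc=fn2;plan.append(pf);rows.append(f"-1 0 {dy:g} {dz:g} 0 0 0")
s.update(x=x.tolist(),P=P.tolist(),t=t,fc=fc,plan=plan,fend=f);json.dump(s,open(S,"w"))
if N: print(";".join(rows),f"\n phi-> {np.round(plan,3)} pred th {xp[0]:.3f} om {xp[1]:+.3f}")
E
python3 -m inch '-1 0 0 0 0 0 0;-1 0 0 0 0 0 0;-1 0 0 0 0 0 0;-1 0 0 0 0 0 0' 12; python3 ctl.py init; python3 ctl.py ramp 10 0.3
```

```text
time_s: 5.2
ee_pos: [0.4963, -0.0581, 0.2555]
eef_rot: [-3.142, -0.0, 3.006]
force: [-0.3, 1.0, 0.9]
grip_width: 0.0216
grip_force: 12.0
t 5.20 boom -0.3203 (1636) innov -0.0003 est th -0.3202 om +0.0000 m +0.0000 sd 0.030 phi -0.3484 r 0.1110 Fy +0.23 grip 0.0214 12
t 5.25 boom -0.3203 (1633) innov +0.0017 est th -0.3218 om +0.0000 m +0.0000 sd 0.030 phi -0.3484 r 0.1110 Fy -0.38 grip 0.0215 12
-1 0 0.13 -0.04 0 0 0;-1 0 0.13 -0.04 0 0 0;-1 0 0.13 -0.03 0 0 0;-1 0 0.13 -0.03 0 0 0;-1 0 0.14 -0.02 0 0 0;-1 0 0.14 -0.02 0 0 0;-1 0 0.14 -0.01 0 0 0;-1 0 0.14 -0.01 0 0 0;-1 0 0.14 -0 0 0 0;-1 0 0.14 0 0 0 0 
 phi-> [-0.311 -0.274 -0.237 -0.201 -0.162 -0.124 -0.085 -0.047 -0.009  0.03 ] pred th -0.322 om +0.000
```

```bash
python3 -m inch '-1 0 0.13 -0.04 0 0 0;-1 0 0.13 -0.04 0 0 0;-1 0 0.13 -0.03 0 0 0;-1 0 0.13 -0.03 0 0 0;-1 0 0.14 -0.02 0 0 0;-1 0 0.14 -0.02 0 0 0;-1 0 0.14 -0.01 0 0 0;-1 0 0.14 -0.01 0 0 0;-1 0 0.14 0 0 0 0;-1 0 0.14 0 0 0 0' |grep -v eef; python3 ctl.py ramp 4 0.25
```

```text
time_s: 6.55
ee_pos: [0.5018, -0.0174, 0.2615]
force: [0.8, -2.7, 2.6]
grip_width: 0.0215
grip_force: 12.0
t 6.55 boom -0.3203 (1639) innov +0.0017 est th -0.3216 om +0.0000 m +0.0000 sd 0.031 phi 0.0322 r 0.1104 Fy -1.19 grip 0.0216 12
-1 0 0.11 0.01 0 0 0;-1 0 0.11 0.01 0 0 0;-1 0 0.11 0.01 0 0 0;-1 0 0.11 0.02 0 0 0 
 phi-> [0.062 0.092 0.122 0.153] pred th -0.322 om +0.000
```

```bash
sed -i 's/MIN,MAX=-.322/MIN,MAX=-.3203/' est.py; python3 -m inch '-1 0 0.11 0.01 0 0 0;-1 0 0.11 0.01 0 0 0;-1 0 0.11 0.01 0 0 0;-1 0 0.11 0.02 0 0 0' |grep force; python3 ctl.py ramp 4 0.2
```

```text
force: [-0.3, -2.5, 1.9]
grip_force: 12.0
t 7.10 boom -0.2959 (1662) innov +0.0244 est th -0.3144 om +0.0000 m +0.0000 sd 0.031 phi 0.1514 r 0.1100 Fy -2.09 grip 0.0216 12
-1 0 0.09 0.01 0 0 0;-1 0 0.09 0.02 0 0 0;-1 0 0.09 0.02 0 0 0;-1 0 0.09 0.02 0 0 0 
 phi-> [0.176 0.201 0.226 0.252] pred th -0.318 om +0.029
```

```bash
cat > fix.py <<'E'
from est import *
from scipy.optimize import brentq
s=json.load(open("state.json"))
def sim(m):
    x=step([MIN,0,m],-.35,.0322,1.25,200);x=step(x,.0322,.0322,.05);return step(x,.0322,.1514,.5,100)
g=lambda m,th:sim(m)[0]-th
m=brentq(lambda m:g(m,-.2959),0,.06);x=sim(m);print(x)
lo,hi=[sim(brentq(lambda m:g(m,t),0,.06)) for t in(-.2984,-.2934)];d=(hi-lo)/2;print(d)
s.update(x=x.tolist(),P=(np.outer(d,d)*1.0+np.diag([4e-6,.03**2,.008**2])).tolist(),t=7.10,fend=.1514,fc=s["plan"][-1] if 0 else None)
s["fc"]=.153;s["plan"]=[];json.dump(s,open("state.json","w"))
E
python3 fix.py; cat >> ctl.py <<'E'
E
sed -i 's/^if mode!="init":/if mode!="init" and "noadv" not in sys.argv:/' ctl.py; python3 - <<'E'
from station import ctrl; print(ctrl.get_obs()["time_s"])
E
```

```text
[-0.2959      0.13322143  0.0338745 ]
[0.0025     0.00868099 0.00074998]
7.15
```

```bash
python3 ctl.py track 4 0.02 3
```

```text
t 7.15 boom -0.2888 (1672) innov -0.0001 est th -0.2887 om +0.1567 m +0.0339 sd 0.008 phi 0.1498 r 0.1100 Fy -1.73 grip 0.0215 12
-1 0 -0.73 -0.04 0 0 0;-1 0 -0.72 0.11 0 0 0;-1 0 0.49 -0.09 0 0 0;-1 0 0.31 -0.02 0 0 0 
 phi-> [-0.05  -0.249 -0.113 -0.028] pred th -0.235 om -0.000
```

```bash
python3 - <<'E'
s=open("ctl.py").read()
a=s.index("    t0,a0,a1,T=s");b=s.index("    Ac=np")
s=s[:a]+'''    t0,a0,a1,T,v0=s["ref"]
    co=np.linalg.solve([[1,1,1],[3,4,5],[6,12,20]],[a1-a0-v0*T,-v0*T,0]);pl=np.poly1d([co[2],co[1],co[0],0,v0*T,a0])
    def ref(q):
        u=np.clip((q-t0)/T,0,1);return pl(u),pl.deriv()(u)/T,pl.deriv(2)(u)/T**2
'''+s[b:]
s=s.replace('float(sys.argv[3]),float(sys.argv[4])]','float(sys.argv[3]),float(sys.argv[4]),xp[1]]').replace("1/.1**2","1/.05**2")
open("ctl.py","w").write(s)
import json;j=json.load(open("state.json"));j["plan"]=[];j["fc"]=.153;json.dump(j,open("state.json","w"))
E
python3 ctl.py track 4 0.02 3
```

```text
t 7.20 boom -0.2802 (1665) innov +0.0000 est th -0.2802 om +0.1810 m +0.0339 sd 0.008 phi 0.1487 r 0.1100 Fy -1.68 grip 0.0216 12
-1 0 -0.7 -0.04 0 0 0;-1 0 0.09 -0 0 0 0;-1 0 -0.08 0 0 0 0;-1 0 -0.05 0 0 0 0 
 phi-> [-0.043 -0.018 -0.04  -0.054] pred th -0.173 om +0.178
```

```bash
python3 -m inch '-1 0 -0.7 -0.04 0 0 0;-1 0 0.09 0 0 0 0;-1 0 -0.08 0 0 0 0;-1 0 -0.05 0 0 0 0' |grep -A1 force; python3 ctl.py track 4
```

```text
force: [-0.5, 1.1, 0.3]
grip_width: 0.0214
grip_force: 12.0
t 7.75 boom -0.1677 (1737) innov +0.0051 est th -0.1678 om +0.1962 m +0.0349 sd 0.005 phi -0.0513 r 0.1101 Fy +1.46 grip 0.0213 12
-1 0 -0.28 0.03 0 0 0;-1 0 0.03 -0 0 0 0;-1 0 -0.03 0 0 0 0;-1 0 -0.02 0 0 0 0 
 phi-> [-0.128 -0.12  -0.128 -0.134] pred th -0.079 om +0.126
```

```bash
python3 -m inch '-1 0 -0.28 0.03 0 0 0;-1 0 0.03 0 0 0 0;-1 0 -0.03 0 0 0 0;-1 0 -0.02 0 0 0 0' |grep -A1 force; python3 ctl.py track 4
```

```text
force: [-1.6, 2.6, 0.1]
grip_width: 0.0216
grip_force: 12.0
t 8.30 boom -0.0691 (1766) innov +0.0109 est th -0.0691 om +0.1534 m +0.0368 sd 0.004 phi -0.1370 r 0.1100 Fy +1.94 grip 0.0214 12
-1 0 -0.32 0.06 0 0 0;-1 0 0.1 -0.02 0 0 0;-1 0 0 -0 0 0 0;-1 0 0.01 -0 0 0 0 
 phi-> [-0.226 -0.198 -0.198 -0.195] pred th -0.012 om +0.061
```

```bash
python3 -m inch '-1 0 -0.32 0.06 0 0 0;-1 0 0.1 -0.02 0 0 0;-1 0 0 0 0 0 0;-1 0 0.01 0 0 0 0' |grep -A1 force; python3 ctl.py track 4
```

```text
force: [-1.2, -1.8, 1.8]
grip_width: 0.022
grip_force: 12.0
t 8.85 boom -0.0062 (1769) innov +0.0064 est th -0.0062 om +0.0777 m +0.0378 sd 0.004 phi -0.1962 r 0.1102 Fy -2.43 grip 0.0216 12
-1 0 -0.16 0.03 0 0 0;-1 0 0.07 -0.02 0 0 0;-1 0 0.01 -0 0 0 0;-1 0 0.02 -0 0 0 0 
 phi-> [-0.241 -0.221 -0.218 -0.213] pred th 0.017 om +0.016
```

Also save the camera frame for the tab reading.

```bash
sed -i 's/^m,n=boom/np.savez(f"f{t:.2f}.npz",**cam)\nm,n=boom/' ctl.py; python3 -m inch '-1 0 -0.16 0.03 0 0 0;-1 0 0.07 -0.02 0 0 0;-1 0 0.01 0 0 0 0;-1 0 0.02 0 0 0 0' |grep -A1 force; python3 ctl.py track 4; ls f*.npz
```

```text
force: [-0.3, -1.8, 2.2]
grip_width: 0.0214
grip_force: 12.0
t 9.40 boom 0.0188 (1761) innov +0.0016 est th 0.0188 om +0.0208 m +0.0381 sd 0.004 phi -0.2123 r 0.1102 Fy -2.16 grip 0.0215 12
-1 0 -0.04 0.01 0 0 0;-1 0 0.03 -0.01 0 0 0;-1 0 0.01 -0 0 0 0;-1 0 0.01 -0 0 0 0 
 phi-> [-0.223 -0.215 -0.212 -0.209] pred th 0.022 om -0.003
f9.40.npz
```

```bash
python3 - <<'E'
from h import *
c=dict(np.load("f9.40.npz"));th=.0188
im=cv2.resize(c["img"][225:275,240:300],None,fx=10,fy=10,interpolation=cv2.INTER_CUBIC)
f=lambda p:tuple(int(k) for k in ((proj(c,s2w(p))[0]-[240,225]+.5)*10))
cv2.circle(im,f([.045,-.112*np.sin(th),.17-.112*np.cos(th)]),3,(0,255,0),-1)   # expected tip
cv2.imwrite("pics/z2.png",im)
P=w2s(cloud(c))*1000;hsv=cv2.cvtColor(c["img"],cv2.COLOR_BGR2HSV)
for v in range(243,257): print(v,*[f"{u}:{'B' if 10<hsv[v,u,0]<30 and hsv[v,u,1]>110 else '.'}{hsv[v,u,2]}({P[v,u,0]:.0f},{P[v,u,1]:.0f},{P[v,u,2]:.0f})" for u in range(257,270)])
E
```

```text
243 257:.46(51,0,80) 258:.65(49,1,80) 259:.84(31,-41,15) 260:.101(28,-41,13) 261:.133(28,-35,20) 262:.170(73,83,197) 263:.195(71,84,198) 264:.215(70,87,200) 265:.224(69,88,201) 266:.230(68,91,203) 267:.231(67,93,204) 268:.232(65,93,203) 269:.227(64,94,204)
244 257:.43(52,2,80) 258:.60(49,0,75) 259:.93(32,-37,17) 260:.120(31,-36,17) 261:B165(28,-36,14) 262:.196(73,82,193) 263:.196(73,87,198) 264:.201(71,88,199) 265:.217(70,91,201) 266:.225(69,92,202) 267:.232(67,93,202) 268:.232(67,95,204) 269:.230(65,96,203)
245 257:.42(52,-0,73) 258:.62(50,2,75) 259:.112(34,-35,16) 260:B162(33,-32,20) 261:B216(37,-14,45) 262:B238(35,-13,44) 263:.216(73,88,197) 264:.190(72,89,198) 265:.204(72,94,203) 266:.221(70,94,201) 267:.227(68,94,200) 268:.231(67,96,202) 269:.232(66,97,201)
246 257:.44(52,1,71) 258:.66(50,0,69) 259:B124(43,-13,47) 260:B176(41,-11,47) 261:B219(39,-11,46) 262:B241(37,-10,45) 263:B229(35,-8,46) 264:.198(73,90,196) 265:.194(72,93,199) 266:.209(71,95,200) 267:.223(69,95,198) 268:.228(68,98,202) 269:.231(67,100,204)
247 257:.56(51,-4,61) 258:B69(50,-0,64) 259:B131(43,-13,43) 260:B178(
[... 1739 characters left out ...]
-15,16) 259:.94(46,-15,15) 260:.103(44,-13,16) 261:.123(47,-0,34) 262:B141(45,1,34) 263:B139(43,2,33) 264:.124(37,-7,16) 265:.114(34,-8,13) 266:.127(32,-6,14) 267:.131(31,-4,16) 268:.120(30,-0,20) 269:.126(27,-1,16)
255 257:.93(52,-13,18) 258:.93(49,-12,18) 259:.91(47,-12,16) 260:.92(46,-10,17) 261:.102(43,-10,14) 262:.114(41,-9,15) 263:.108(40,-5,18) 264:.87(38,-5,17) 265:.80(36,-3,17) 266:.92(34,-2,17) 267:.99(33,1,19) 268:.101(30,-1,14) 269:.92(29,1,17)
256 257:.98(52,-13,14) 258:.91(50,-11,16) 259:.93(49,-8,18) 260:.93(46,-9,14) 261:.93(44,-8,14) 262:.88(43,-6,16) 263:.84(41,-4,16) 264:.78(39,-3,16) 265:.75(37,-3,15) 266:.77(36,1,19) 267:.85(34,2,18) 268:.77(68,88,156) 269:.58(66,89,155)
```

View pics/z2.png

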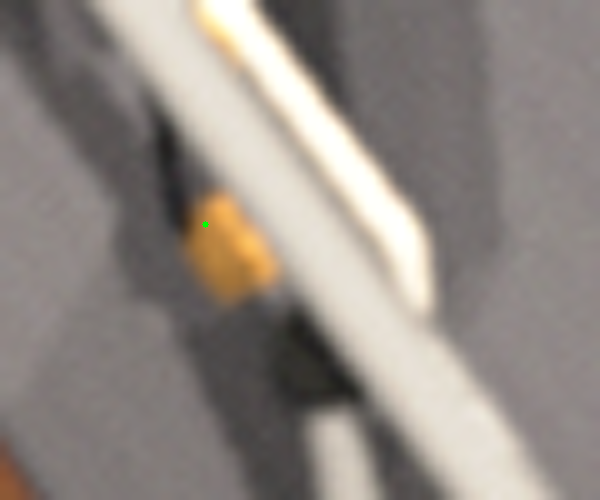

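The zoom shows the tab's top face with corners at about (258,247.7), (261,243.5), (267,250.7) and (263,251.5), and the pointer rod ending at its left edge. I'll cast those corners onto the plane at the tab top.

```bash
python3 - <<'E'
from h import *
c=dict(np.load("f9.40.npz"))
print((w2s(plane(c,[[258,247.7],[261,243.5],[267,250.7],[263,251.5]],.0455))*1000).round(1))
P=w2s(cloud(c))*1000;hsv=cv2.cvtColor(c["img"],cv2.COLOR_BGR2HSV);s=np.s_[243:256,256:270]
b=(hsv[s][...,0]>10)&(hsv[s][...,0]<30)&(hsv[s][...,1]>110);q=P[s][b];q=q[(q[:,2]<50)&(q[:,2]>28)&(q[:,0]>25)&(abs(q[:,1])<20)]
print(len(q),np.percentile(q,[3,10,50,90,97],axis=0).round(1).tolist())
fy=q[(q[:,2]<41)&(q[:,0]<43)];print("+y face",fy.mean(0),len(fy))
tp=q[(q[:,2]>43)];v,u=np.nonzero(b)
g=plane(c,np.c_[u+256,v+243],.0455);g=w2s(g)*1000;print("cast z45.5 y range",np.percentile(g[:,1],[0,5,95,100]),np.percentile(g[:,0],[0,5,95,100]))
# plate +y edge check of frame bias using scene only
E
```

```text
[[ 46.5 -11.   45.5]
 [ 35.4 -17.   45.5]
 [ 34.1   7.   45.5]
 [ 42.4   3.9  45.5]]
56 [[35.0, -13.2, 34.0], [35.7, -11.2, 35.5], [41.0, -2.2, 43.6], [46.0, 2.3, 46.5], [46.5, 2.7, 47.3]]
+y face [38.39802813  1.73291923 36.65734602] 10
cast z45.5 y range [-15.83834718 -13.46561843   8.50169962   9.73186164] [34.16105969 35.15332342 47.99418319 49.01811428]
```

```bash
python3 - <<'E'
s=open("ctl.py").read()
s=s.replace('seq=[(s["fend"],s["fend"],.05)]','seq=[(s["fend"],s["fend"],max(.01,t-s["t"]-.125*len(s["plan"])))]')
open("ctl.py","w").write(s)
import json;j=json.load(open("state.json"));j["plan"]=[];j["fc"]=j["fend"];json.dump(j,open("state.json","w"))
from h import *
from station import camera
c=camera("top");np.savez("t1.npz",**c)
P=w2s(cloud(c))*1000;hsv=cv2.cvtColor(c["img"],cv2.COLOR_BGR2HSV)
b=(hsv[...,0]>10)&(hsv[...,0]<30)&(hsv[...,1]>110)&(P[...,2]<60)&(P[...,2]>28)&(abs(P[...,0]-40)<20)&(abs(P[...,1])<30)
print(b.sum(),P[b].round(0).tolist()[:60])
print("px",proj(c,s2w([.038,-.005,.045])),"cam",w2s(-c["view"][:3,:3].T@c["view"][:3,3]))
E
python3 ctl.py track 4 0.04 1
```

```text
1 [[45.0, -0.0, 42.0]]
px [[377.01614845 225.13510065]] cam [-0.12132602  0.10588972  1.24107679]
t 9.50 boom 0.0207 (1751) innov +0.0001 est th 0.0207 om +0.0171 m +0.0381 sd 0.004 phi -0.2125 r 0.1102 Fy -1.92 grip 0.0215 12
-1 0 0.08 -0.02 0 0 0;-1 0 -0.02 0 0 0 0;-1 0 -0.02 0 0 0 0;-1 0 -0.05 0.01 0 0 0 
 phi-> [-0.19  -0.196 -0.201 -0.215] pred th 0.033 om +0.025
```

```bash
python3 -m inch '-1 0 0.08 -0.02 0 0 0;-1 0 -0.02 0 0 0 0;-1 0 -0.02 0 0 0 0;-1 0 -0.05 0.01 0 0 0' |grep -A1 force; python3 ctl.py track 5
```

```text
force: [1.3, 1.1, 1.4]
grip_width: 0.0218
grip_force: 12.0
t 10.05 boom 0.0325 (1762) innov -0.0006 est th 0.0325 om +0.0257 m +0.0380 sd 0.004 phi -0.2133 r 0.1104 Fy +2.27 grip 0.0214 12
-1 0 -0.06 0.01 0 0 0;-1 0 -0 0 0 0 0;-1 0 0.02 -0 0 0 0;-1 0 0.03 -0.01 0 0 0;-1 0 -0.01 0 0 0 0 
 phi-> [-0.23  -0.23  -0.225 -0.216 -0.219] pred th 0.040 om +0.001
```

Excellent tracking. The hold at 0.04 begins.

```bash
python3 -m inch '-1 0 -0.06 0.01 0 0 0;-1 0 0 0 0 0 0;-1 0 0.02 0 0 0 0;-1 0 0.03 -0.01 0 0 0;-1 0 -0.01 0 0 0 0' |grep -A1 force; python3 ctl.py track 5
```

```text
force: [1.8, 0.0, 0.6]
grip_width: 0.0218
grip_force: 12.0
t 10.72 boom 0.0390 (1755) innov -0.0002 est th 0.0390 om -0.0010 m +0.0380 sd 0.005 phi -0.2203 r 0.1106 Fy +0.38 grip 0.0214 12
-1 0 0.04 -0.01 0 0 0;-1 0 -0.02 0 0 0 0;-1 0 0 -0 0 0 0;-1 0 0 -0 0 0 0;-1 0 0 -0 0 0 0 
 phi-> [-0.209 -0.215 -0.215 -0.215 -0.215] pred th 0.039 om +0.001
```

```bash
python3 - <<'E'
import json;j=json.load(open("state.json"));j["ref"][1]=j["ref"][2]=.044;j["ref"][4]=0;json.dump(j,open("state.json","w"))
E
python3 -m inch '-1 0 0.04 -0.01 0 0 0;-1 0 -0.02 0 0 0 0;-1 0 0 0 0 0 0;-1 0 0 0 0 0 0;-1 0 0 0 0 0 0' |grep -A1 force; python3 ctl.py track 5
```

```text
force: [3.7, 0.8, -3.0]
grip_width: 0.0216
grip_force: 12.0
t 11.40 boom 0.0394 (1754) innov +0.0001 est th 0.0394 om +0.0026 m +0.0380 sd 0.005 phi -0.2137 r 0.1106 Fy +0.44 grip 0.0215 12
-1 0 0.01 -0 0 0 0;-1 0 -0.02 0 0 0 0;-1 0 0 -0 0 0 0;-1 0 -0 0 0 0 0;-1 0 -0.01 0 0 0 0 
 phi-> [-0.211 -0.217 -0.217 -0.217 -0.219] pred th 0.042 om +0.004
```

```bash
python3 - <<'E'
from h import *
import glob
for f in sorted(glob.glob("f*.npz")):
    c=dict(np.load(f));P=w2s(cloud(c))*1000;hsv=cv2.cvtColor(c["img"],cv2.COLOR_BGR2HSV);s=np.s_[243:256,256:270]
    b=(hsv[s][...,0]>10)&(hsv[s][...,0]<30)&(hsv[s][...,1]>110);q=P[s][b];q=q[(q[:,2]<50)&(q[:,2]>28)&(q[:,0]>25)&(abs(q[:,1])<20)]
    fy=q[(q[:,2]<41)&(q[:,0]<43)];fx=q[(q[:,0]>45)]
    print(f,len(q),"+y face",fy.mean(0).round(1),"ymin",np.sort(q[:,1])[:4].round(1),"top face y at x~38",q[(q[:,2]>43)][:,1].mean().round(1))
E
```

```text
f10.05.npz 56 +y face [38.2  0.5 34.6] ymin [-13.8 -13.5 -13.4 -13. ] top face y at x~38 -5.5
f10.72.npz 56 +y face [38.7  0.4 36. ] ymin [-14.7 -14.4 -14.3 -13.5] top face y at x~38 -5.3
f11.40.npz 56 +y face [38.6  1.6 36.2] ymin [-14.7 -14.  -13.5 -12.4] top face y at x~38 -5.4
f9.40.npz 56 +y face [38.4  1.7 36.7] ymin [-13.6 -13.3 -13.1 -12.8] top face y at x~38 -5.1
f9.50.npz 57 +y face [37.9 -0.8 33.9] ymin [-15.9 -14.9 -12.6 -12.5] top face y at x~38 -6.0
```

```bash
sed -i 's/"ref": \[\([0-9.]*\), 0.044, 0.044/"ref": [\1, 0.047, 0.047/' state.json; python3 -m inch '-1 0 0.01 0 0 0 0;-1 0 -0.02 0 0 0 0;-1 0 0 0 0 0 0;-1 0 0 0 0 0 0;-1 0 -0.01 0 0 0 0' |grep -A1 force; python3 ctl.py track 6
```

```text
force: [5.3, 0.9, -7.3]
grip_width: 0.0216
grip_force: 12.0
t 12.07 boom 0.0399 (1752) innov -0.0028 est th 0.0399 om -0.0018 m +0.0376 sd 0.005 phi -0.2184 r 0.1107 Fy +1.42 grip 0.0217 12
-1 0 0.08 -0.02 0 0 0;-1 0 -0.04 0.01 0 0 0;-1 0 -0.02 0 0 0 0;-1 0 -0.01 0 0 0 0;-1 0 -0.01 0 0 0 0;-1 0 -0 0 0 0 0 
 phi-> [-0.196 -0.207 -0.213 -0.216 -0.218 -0.218] pred th 0.045 om +0.007
```

```bash
python3 -m inch '-1 0 0.08 -0.02 0 0 0;-1 0 -0.04 0.02 0 0 0;-1 0 -0.02 0.01 0 0 0;-1 0 -0.01 0.01 0 0 0;-1 0 -0.01 0 0 0 0;-1 0 0 0 0 0 0' |grep -A1 force; python3 ctl.py track 6
```

```text
force: [-0.8, 1.6, 3.5]
grip_width: 0.0213
grip_force: 12.0
t 12.88 boom 0.0456 (1759) innov +0.0015 est th 0.0456 om +0.0080 m +0.0378 sd 0.005 phi -0.2198 r 0.1106 Fy +0.53 grip 0.0215 12
-1 0 -0.02 0 0 0 0;-1 0 0.01 -0 0 0 0;-1 0 -0 0 0 0 0;-1 0 0 -0 0 0 0;-1 0 0.01 -0 0 0 0;-1 0 -0 0 0 0 0 
 phi-> [-0.225 -0.223 -0.223 -0.223 -0.22  -0.22 ] pred th 0.048 om -0.000
```

```bash
python3 -m inch '-1 0 -0.02 0 0 0 0;-1 0 0.01 0 0 0 0;-1 0 0 0 0 0 0;-1 0 0 0 0 0 0;-1 0 0.01 0 0 0 0;-1 0 0 0 0 0 0' |grep -A1 force; python3 ctl.py track 6
```

```text
force: [-0.6, -0.5, 5.2]
grip_width: 0.0215
grip_force: 12.0
t 13.67 boom 0.0474 (1748) innov +0.0002 est th 0.0474 om -0.0015 m +0.0378 sd 0.005 phi -0.2209 r 0.1105 Fy +0.31 grip 0.0214 12
-1 0 0.01 -0 0 0 0;-1 0 -0 0 0 0 0;-1 0 -0 0 0 0 0;-1 0 -0.01 0 0 0 0;-1 0 0.01 -0 0 0 0;-1 0 -0.01 0 0 0 0 
 phi-> [-0.218 -0.218 -0.218 -0.221 -0.218 -0.221] pred th 0.047 om -0.000
```

```bash
python3 -m inch '-1 0 0.01 0 0 0 0;-1 0 0 0 0 0 0;-1 0 0 0 0 0 0;-1 0 -0.01 0 0 0 0;-1 0 0.01 0 0 0 0;-1 0 -0.01 0 0 0 0' |grep -A1 force; python3 ctl.py track 6
```

```text
force: [-0.5, 0.3, 6.4]
grip_width: 0.0216
grip_force: 12.0
t 14.47 boom 0.0477 (1746) innov +0.0007 est th 0.0477 om +0.0014 m +0.0379 sd 0.005 phi -0.2211 r 0.1105 Fy -0.47 grip 0.0219 12
-1 0 -0.01 0 0 0 0;-1 0 0.01 -0 0 0 0;-1 0 0 -0 0 0 0;-1 0 0 -0 0 0 0;-1 0 0.01 -0 0 0 0;-1 0 -0.01 0 0 0 0 
 phi-> [-0.224 -0.221 -0.221 -0.221 -0.218 -0.221] pred th 0.047 om -0.001
```

```bash
python3 -m inch '-1 0 -0.01 0 0 0 0;-1 0 0.01 0 0 0 0;-1 0 0 0 0 0 0;-1 0 0 0 0 0 0;-1 0 0.01 0 0 0 0;-1 0 -0.01 0 0 0 0' |grep -A1 force; python3 ctl.py track 7
```

```text
force: [-0.8, 0.8, 5.1]
grip_width: 0.0215
grip_force: 12.0
t 15.27 boom 0.0477 (1750) innov +0.0005 est th 0.0477 om -0.0001 m +0.0379 sd 0.005 phi -0.2212 r 0.1105 Fy +0.47 grip 0.0219 12
-1 0 -0 0 0 0 0;-1 0 0 -0 0 0 0;-1 0 0 -0 0 0 0;-1 0 0.01 -0 0 0 0;-1 0 -0.01 0 0 0 0;-1 0 0.01 -0 0 0 0;-1 0 -0.01 0 0 0 0 
 phi-> [-0.221 -0.221 -0.221 -0.218 -0.221 -0.218 -0.221] pred th 0.047 om -0.000
```

```bash
python3 -m inch '-1 0 0 0 0 0 0;-1 0 0 0 0 0 0;-1 0 0 0 0 0 0;-1 0 0.01 0 0 0 0;-1 0 -0.01 0 0 0 0;-1 0 0.01 0 0 0 0;-1 0 -0.01 0 0 0 0' |grep -A1 force; python3 ctl.py track 7
```

```text
force: [-0.4, -0.0, 5.4]
grip_width: 0.0214
grip_force: 12.0
t 16.20 boom 0.0477 (1751) innov +0.0007 est th 0.0477 om +0.0009 m +0.0380 sd 0.005 phi -0.2213 r 0.1105 Fy -0.02 grip 0.0217 12
-1 0 -0.01 0 0 0 0;-1 0 0.01 -0 0 0 0;-1 0 0 -0 0 0 0;-1 0 0 -0 0 0 0;-1 0 0.01 -0 0 0 0;-1 0 -0.01 0 0 0 0;-1 0 0.01 -0 0 0 0 
 phi-> [-0.224 -0.221 -0.221 -0.221 -0.219 -0.221 -0.219] pred th 0.047 om -0.000
```

```bash
python3 -m inch '-1 0 -0.01 0 0 0 0;-1 0 0.01 0 0 0 0;-1 0 0 0 0 0 0;-1 0 0 0 0 0 0;-1 0 0.01 0 0 0 0;-1 0 -0.01 0 0 0 0;-1 0 0.01 0 0 0 0' |grep -A1 force; python3 ctl.py track 7
```

```text
force: [-1.5, -0.4, 6.6]
grip_width: 0.0215
grip_force: 12.0
t 17.12 boom 0.0480 (1754) innov +0.0010 est th 0.0480 om +0.0017 m +0.0380 sd 0.005 phi -0.2185 r 0.1105 Fy -0.48 grip 0.0217 12
-1 0 -0.03 0.01 0 0 0;-1 0 0.01 -0 0 0 0;-1 0 0.01 -0 0 0 0;-1 0 -0 0 0 0 0;-1 0 -0 0 0 0 0;-1 0 -0 0 0 0 0;-1 0 0 -0 0 0 0 
 phi-> [-0.227 -0.224 -0.221 -0.221 -0.221 -0.221 -0.221] pred th 0.048 om -0.001
```

```bash
python3 - <<'E'
from h import *
c=dict(np.load(sorted(__import__("glob").glob("f1*.npz"))[-1]))
cv2.imwrite("pics/z3.png",cv2.resize(c["img"][225:275,240:300],None,fx=10,fy=10,interpolation=cv2.INTER_CUBIC))
E
```

```text
(no output)
```

View pics/z3.png

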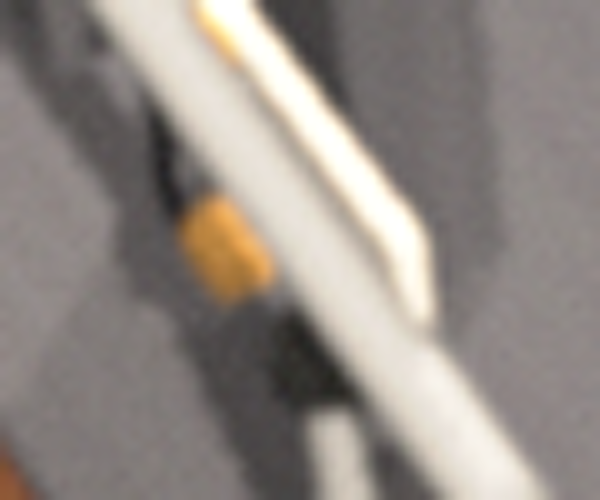

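The pointer rod ends at about pixel (257.5,245.7), right at the tab's left corner; I'll check its y by casting it at the tip's height.

```bash
python3 - <<'E'
from h import *
import glob
c=dict(np.load(sorted(glob.glob("f1*.npz"))[-1]))
print(w2s(plane(c,[[257.3,245.5],[258,246]],.058))*1000, proj(c,s2w([.045,-.0053,.058])))
P=w2s(cloud(c))*1000
for f in sorted(glob.glob("f1[3-7]*.npz")):
    c=dict(np.load(f));P=w2s(cloud(c))*1000;s=np.s_[238:249,253:262];g=c["img"][s].max(-1)<75;q=P[s][g];q=q[(q[:,2]>50)&(q[:,2]<85)&(abs(q[:,0]-48)<9)]
    # angle of visible rod points about pivot
    print(f,len(q),q.mean(0).round(1),(np.arctan2(-q[:,1],170-q[:,2])).mean().round(4), q[q[:,2]<66].mean(0).round(1))
E
```

```text
[[47.9816284  -8.68037303 58.        ]
 [47.37308239 -6.68334584 58.        ]] [[259.26807903 245.93005014]]
f13.67.npz 12 [51.  -4.6 72.7] 0.0464 [51.4 -7.3 62.4]
f14.47.npz 13 [51.1 -4.5 73.9] 0.0466 [51.1 -6.3 62.8]
f15.27.npz 12 [51.2 -4.1 73.3] 0.0425 [51.5 -7.  62.9]
f16.20.npz 14 [51.1 -4.5 74.4] 0.0475 [51.6 -4.5 64.1]
f17.12.npz 13 [51.1 -4.7 73.5] 0.0488 [51.1 -6.3 62.8]
```

The pointer tip (y about -6 mm) and tab centre (about -6 mm) agree, so I'll continue the hold.

```bash
python3 -m inch '-1 0 -0.03 0.01 0 0 0;-1 0 0.01 0 0 0 0;-1 0 0.01 0 0 0 0;-1 0 0 0 0 0 0;-1 0 0 0 0 0 0;-1 0 0 0 0 0 0;-1 0 0 0 0 0 0' |grep -A1 force; python3 ctl.py track 7
```

```text
force: [-0.7, -0.8, 7.5]
grip_width: 0.0218
grip_force: 12.0
t 18.05 boom 0.0477 (1750) innov +0.0005 est th 0.0477 om -0.0012 m +0.0381 sd 0.005 phi -0.2218 r 0.1105 Fy -0.80 grip 0.0216 12
-1 0 0 -0 0 0 0;-1 0 0.01 -0 0 0 0;-1 0 -0.01 0 0 0 0;-1 0 0.01 -0 0 0 0;-1 0 -0.01 0 0 0 0;-1 0 0 -0 0 0 0;-1 0 0.01 -0 0 0 0 
 phi-> [-0.222 -0.219 -0.222 -0.219 -0.222 -0.222 -0.219] pred th 0.047 om -0.000
```

```bash
python3 -m inch '-1 0 0 -0.01 0 0 0;-1 0 0.01 0 0 0 0;-1 0 -0.01 0 0 0 0;-1 0 0.01 0 0 0 0;-1 0 -0.01 0 0 0 0;-1 0 0 0 0 0 0;-1 0 0.01 0 0 0 0' |grep -A1 force; python3 ctl.py track 8
```

```text
force: [-1.3, -0.6, 7.1]
grip_width: 0.0214
grip_force: 12.0
t 18.97 boom 0.0479 (1749) innov +0.0007 est th 0.0479 om +0.0018 m +0.0381 sd 0.005 phi -0.2188 r 0.1105 Fy -0.45 grip 0.0217 12
-1 0 -0.03 0.01 0 0 0;-1 0 0.01 -0 0 0 0;-1 0 0.01 -0 0 0 0;-1 0 -0 0 0 0 0;-1 0 -0 0 0 0 0;-1 0 -0 0 0 0 0;-1 0 -0 0 0 0 0;-1 0 -0 0 0 0 0 
 phi-> [-0.227 -0.224 -0.222 -0.222 -0.222 -0.222 -0.222 -0.222] pred th 0.048 om -0.001
```

Plenty of time left; one more cycle of hold for margin.

```bash
python3 -m inch '-1 0 -0.03 0 0 0 0;-1 0 0.01 -0.01 0 0 0;-1 0 0.01 0 0 0 0;-1 0 0 0 0 0 0;-1 0 0 0 0 0 0;-1 0 0 0 0 0 0;-1 0 0 0 0 0 0;-1 0 0 0 0 0 0' |grep -A1 force; python3 ctl.py track 5 0.318 5
```

```text
force: [1.2, -0.2, 2.4]
grip_width: 0.0219
grip_force: 12.0
t 20.02 boom 0.0477 (1755) innov -0.0011 est th 0.0477 om +0.0010 m +0.0381 sd 0.005 phi -0.2199 r 0.1105 Fy +0.65 grip 0.0217 12
-1 0 0.01 -0 0 0 0;-1 0 0.01 -0 0 0 0;-1 0 0 -0 0 0 0;-1 0 0.01 -0 0 0 0;-1 0 0.01 -0 0 0 0 
 phi-> [-0.217 -0.214 -0.214 -0.211 -0.209] pred th 0.053 om +0.020
```

```bash
python3 -m inch '-1 0 0.01 0 0 0 0;-1 0 0.01 0 0 0 0;-1 0 0 0 0 0 0;-1 0 0.01 0 0 0 0;-1 0 0.01 -0.01 0 0 0' |grep -A1 force; python3 ctl.py track 5
```

```text
force: [1.5, -1.5, -0.3]
grip_width: 0.0211
grip_force: 12.0
t 20.70 boom 0.0502 (1740) innov -0.0028 est th 0.0502 om +0.0130 m +0.0377 sd 0.005 phi -0.2089 r 0.1105 Fy -1.34 grip 0.0216 12
-1 0 0.06 -0.01 0 0 0;-1 0 -0.03 0.01 0 0 0;-1 0 -0.02 0 0 0 0;-1 0 -0.02 0 0 0 0;-1 0 -0.02 0 0 0 0 
 phi-> [-0.192 -0.201 -0.206 -0.212 -0.217] pred th 0.077 om +0.062
```

```bash
python3 -m inch '-1 0 0.06 -0.01 0 0 0;-1 0 -0.03 0.01 0 0 0;-1 0 -0.02 0 0 0 0;-1 0 -0.02 0.01 0 0 0;-1 0 -0.02 0 0 0 0' |grep -A1 force; python3 ctl.py track 5
```

```text
force: [1.6, 1.1, 1.8]
grip_width: 0.0215
grip_force: 12.0
t 21.38 boom 0.0752 (1740) innov -0.0019 est th 0.0752 om +0.0591 m +0.0375 sd 0.005 phi -0.2161 r 0.1105 Fy +2.08 grip 0.0215 12
-1 0 0 -0 0 0 0;-1 0 -0.04 0.01 0 0 0;-1 0 -0.02 0.01 0 0 0;-1 0 -0.04 0.01 0 0 0;-1 0 -0.03 0.01 0 0 0 
 phi-> [-0.216 -0.227 -0.233 -0.244 -0.253] pred th 0.129 om +0.094
```

```bash
python3 -m inch '-1 0 0 0 0 0 0;-1 0 -0.04 0.01 0 0 0;-1 0 -0.02 0.01 0 0 0;-1 0 -0.04 0.01 0 0 0;-1 0 -0.03 0.01 0 0 0' |grep -A1 force; python3 ctl.py track 5
```

```text
force: [1.4, 3.1, 1.1]
grip_width: 0.0216
grip_force: 12.0
t 22.05 boom 0.1290 (1720) innov +0.0011 est th 0.1290 om +0.0931 m +0.0376 sd 0.005 phi -0.2554 r 0.1102 Fy +1.39 grip 0.0217 12
-1 0 -0.04 0.01 0 0 0;-1 0 -0.03 0.01 0 0 0;-1 0 -0.04 0.01 0 0 0;-1 0 -0.03 0.01 0 0 0;-1 0 -0.03 0.01 0 0 0 
 phi-> [-0.267 -0.275 -0.286 -0.295 -0.304] pred th 0.196 om +0.099
```

```bash
python3 -m inch '-1 0 -0.04 0.01 0 0 0;-1 0 -0.03 0.01 0 0 0;-1 0 -0.04 0.01 0 0 0;-1 0 -0.03 0.01 0 0 0;-1 0 -0.03 0.01 0 0 0' |grep -A1 force; python3 ctl.py track 4
```

```text
force: [-0.7, 2.4, 2.2]
grip_width: 0.0214
grip_force: 12.0
t 22.72 boom 0.1965 (1674) innov +0.0009 est th 0.1965 om +0.1019 m +0.0378 sd 0.005 phi -0.3034 r 0.1102 Fy +1.84 grip 0.0215 12
-1 0 -0.08 0.03 0 0 0;-1 0 -0.02 0.01 0 0 0;-1 0 -0.03 0.01 0 0 0;-1 0 -0.02 0.01 0 0 0 
 phi-> [-0.326 -0.332 -0.341 -0.347] pred th 0.248 om +0.084
```

```bash
python3 -m inch '-1 0 -0.08 0.03 0 0 0;-1 0 -0.02 0.01 0 0 0;-1 0 -0.03 0.01 0 0 0;-1 0 -0.02 0.01 0 0 0' |grep -A1 force; python3 ctl.py track 4
```

```text
force: [-1.1, 2.8, 1.8]
grip_width: 0.0217
grip_force: 12.0
t 23.27 boom 0.2489 (1636) innov +0.0006 est th 0.2489 om +0.0848 m +0.0378 sd 0.004 phi -0.3470 r 0.1099 Fy +2.76 grip 0.0213 12
-1 0 -0.05 0.02 0 0 0;-1 0 -0.02 0.01 0 0 0;-1 0 -0.02 0.01 0 0 0;-1 0 -0.02 0.01 0 0 0 
 phi-> [-0.362 -0.367 -0.373 -0.379] pred th 0.288 om +0.056
```

```bash
python3 -m inch '-1 0 -0.05 0.02 0 0 0;-1 0 -0.02 0.01 0 0 0;-1 0 -0.02 0.01 0 0 0;-1 0 -0.02 0.01 0 0 0' |grep -A1 force; python3 ctl.py track 4
```

```text
force: [-0.3, 1.6, 1.9]
grip_width: 0.0214
grip_force: 12.0
t 23.82 boom 0.2872 (1605) innov -0.0007 est th 0.2872 om +0.0530 m +0.0377 sd 0.004 phi -0.3800 r 0.1097 Fy +1.93 grip 0.0211 12
-1 0 0.01 -0 0 0 0;-1 0 -0.03 0.01 0 0 0;-1 0 -0.01 0 0 0 0;-1 0 -0.01 0 0 0 0 
 phi-> [-0.377 -0.386 -0.389 -0.392] pred th 0.309 om +0.027
```

```bash
python3 -m inch '-1 0 0.01 0 0 0 0;-1 0 -0.03 0.01 0 0 0;-1 0 -0.01 0 0 0 0;-1 0 -0.01 0 0 0 0' |grep -A1 force; python3 ctl.py track 4 0.327 0.9
```

```text
force: [-0.4, 2.6, 1.0]
grip_width: 0.0217
grip_force: 12.0
t 24.38 boom 0.3091 (1586) innov -0.0005 est th 0.3091 om +0.0271 m +0.0376 sd 0.004 phi -0.3901 r 0.1098 Fy +1.48 grip 0.0214 12
-1 0 0.05 -0.02 0 0 0;-1 0 -0.03 0.01 0 0 0;-1 0 -0.02 0.01 0 0 0;-1 0 -0.02 0.01 0 0 0 
 phi-> [-0.375 -0.384 -0.39  -0.396] pred th 0.322 om -0.001
```

```bash
python3 -m inch '-1 0 0.05 -0.02 0 0 0;-1 0 -0.03 0.01 0 0 0;-1 0 -0.02 0.01 0 0 0;-1 0 -0.01 0 0 0 0' |grep -A1 force; python3 ctl.py ramp 4 0.1
```

```text
force: [0.6, 3.8, -2.0]
grip_width: 0.0217
grip_force: 12.0
t 24.93 boom 0.3200 (1576) innov -0.0019 est th 0.3215 om -0.0020 m +0.0380 sd 0.006 phi -0.3928 r 0.1099 Fy +3.34 grip 0.0214 12
-1 0 0.04 -0.02 0 0 0;-1 0 0.04 -0.02 0 0 0;-1 0 0.04 -0.02 0 0 0;-1 0 0.04 -0.02 0 0 0 
 phi-> [-0.381 -0.369 -0.358 -0.346] pred th 0.322 om +0.000
```

```bash
python3 -m inch '-1 0 0.04 -0.02 0 0 0;-1 0 0.04 -0.02 0 0 0;-1 0 0.04 -0.02 0 0 0;-1 0 0.04 -0.02 0 0 0' |grep -A1 force; python3 ctl.py ramp 10 0.4
```

```text
force: [3.3, 1.9, -8.4]
grip_width: 0.0217
grip_force: 12.0
t 25.47 boom 0.3215 (1576) innov -0.0005 est th 0.3219 om +0.0000 m +0.0380 sd 0.007 phi -0.3428 r 0.1102 Fy +3.05 grip 0.0215 12
-1 0 0.17 -0.06 0 0 0;-1 0 0.18 -0.05 0 0 0;-1 0 0.18 -0.04 0 0 0;-1 0 0.18 -0.03 0 0 0;-1 0 0.18 -0.02 0 0 0;-1 0 0.18 -0.01 0 0 0;-1 0 0.18 -0 0 0 0;-1 0 0.18 0 0 0 0;-1 0 0.18 0.01 0 0 0;-1 0 0.18 0.02 0 0 0 
 phi-> [-0.294 -0.243 -0.192 -0.143 -0.093 -0.044  0.005  0.054  0.104  0.153] pred th 0.322 om +0.000
```

```bash
python3 -m inch '-1 0 0.17 -0.04 0 0 0;-1 0 0.18 -0.04 0 0 0;-1 0 0.18 -0.04 0 0 0;-1 0 0.18 -0.03 0 0 0;-1 0 0.18 -0.02 0 0 0;-1 0 0.18 -0.01 0 0 0;-1 0 0.18 0 0 0 0;-1 0 0.18 0 0 0 0;-1 0 0.18 0.01 0 0 0;-1 0 0.18 0.02 0 0 0' |grep -A1 force; python3 ctl.py ramp 4 0.36
```

```text
force: [0.9, -1.0, 0.6]
grip_width: 0.0214
grip_force: 12.0
t 26.77 boom 0.3214 (1576) innov -0.0006 est th 0.3219 om +0.0000 m +0.0380 sd 0.010 phi 0.1572 r 0.1098 Fy -0.80 grip 0.0213 12
-1 0 0.16 0.03 0 0 0;-1 0 0.16 0.04 0 0 0;-1 0 0.16 0.04 0 0 0;-1 0 0.16 0.05 0 0 0 
 phi-> [0.201 0.246 0.291 0.337] pred th 0.322 om +0.000
```

```bash
python3 -m inch '-1 0 0.16 0.03 0 0 0;-1 0 0.16 0.04 0 0 0;-1 0 0.16 0.04 0 0 0;-1 0 0.16 0.05 0 0 0;-1 0 0 0 0 0 0;-1 0 0 0 0 0 0;0 0 0 0 0 0 0;0 0 0 0 0 0 0;0.5 0 0 0 0 0 0;0.5 0 0 0 0 0 0' ; python3 ctl.py ramp 0 0
```

```text
time_s: 28.08
ee_pos: [0.5062, 0.0147, 0.2549]
eef_rot: [3.142, -0.0, 3.006]
force: [-1.1, 0.5, 0.1]
grip_width: 0.0578
grip_force: 0.0
t 28.07 boom 0.3215 (1575) innov -0.0005 est th 0.3219 om +0.0000 m +0.0380 sd 0.012 phi 0.3306 r 0.1097 Fy -0.27 grip 0.0620 0
```

```bash
python3 -m inch '0.5 0 0 -0.3 0 0 0;0.5 0 0 -0.7 0 0 0;0.5 0 0 -1 0 0 0;0.5 0 0 -1 0 0 0;0.5 0.5 0 -0.8 0 0 0;0.5 1 0 -0.5 0 0 0;0.5 1 0 0 0 0 0;0.5 0.5 0 0 0 0 0;0.5 0 0 0 0 0 0;0.5 0 0 0 0 0 0'; python3 - <<'E'
from est import *
c=camera("scene");print(boom(c,.32),ctrl.get_obs()["time_s"]);cv2.imwrite("pics/end.png",c["img"])
E
```

```text
time_s: 29.38
ee_pos: [0.4177, 0.0268, 0.3838]
eef_rot: [-3.141, -0.0, 3.006]
force: [-0.3, -0.7, 0.1]
grip_width: 0.0706
grip_force: 0.0
(np.float64(0.32003547598169085), 1574) 29.425
```

View pics/end.png

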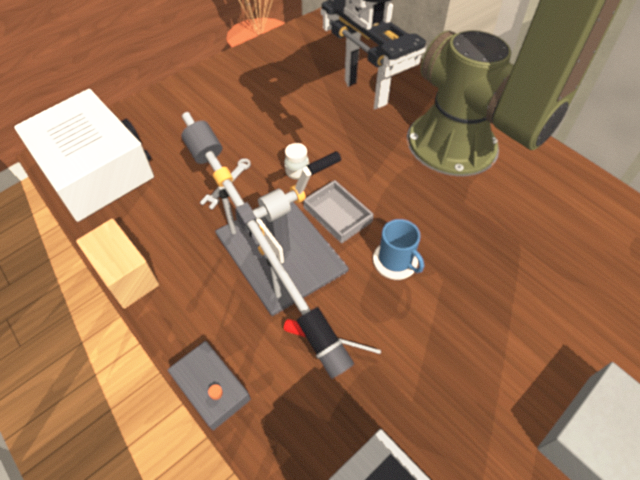

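The boom lies on the microphone rest (mic at (325,340)), the handle is free at (323,163), the gripper is clear, and everything else is in place.

```bash
python3 -c "
from station import ticket
print(ticket.hand_in())"
```

```text
the job is handed in; nothing more can be done
None
```

The job is handed in at about 29 s: the pointer was held at the brass tab (boom 0.046–0.048 rad, tab measured at about 0.047) for about 7 s, the boom was then lowered gently onto the microphone rest, and the gripper let go and moved clear.

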